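# Set a grinder arbor bearing against its stop and torque the hold-down nut

## Task

Push the green bearing block along its bedplate until it is fully home against the brass-tipped stop screw, without shifting the screw. Then turn the torque wrench clockwise (seen from above) until it breaks over with its click, stop right there, before its hinge comes up solid and the nut is overtightened, and let go so that the handle straightens, with the nut left tight and the block still home. Leave the other things on the bench alone.

Things in the scene. Friction and masses are not known exactly. Their poses are not given: they have to be found in the camera images.
- bedplate: Fixed grey plate under the job, 120 (x) by 395 (y) by 12 mm; origin on its underside below the nut's vertical axis, z up; it reaches from 270 mm to -y to 125 mm to +y. At its +y end a dark lug, 40 mm high, carries the stop screw. A green pillow-block bearing slides on it along y; the nut with the wrench goes through the slot in its +y foot. The block's other nut is not part of the job.
- stop_tip (a point): Tip of the stop screw (18 mm brass disc facing the bedplate's -y), 22 mm above the table. A push of about 40 N shifts it out of its setting.
- bearing (a joint): Gap in m between the green block and the tip of the stop screw: 0 when fully home; starts 15 to 28 mm open. Pushing the block to the bedplate's +y closes it. The block slides straight, stiffly (about 4 N), and stays where it is left.
- lug_face (a point): Centre of the outer (-y) face of the yellow upright push lug at the block's -y end, axes as the bedplate's. Lug: 50 mm wide (x), 12 mm thick (y, from this face to +y), 42 mm tall; the point is 52 mm and the lug's top 68 mm above the table. Nothing stands on its -y side; on its +y side 20 mm are free before a fixed bolt 52 mm high. The block's 100 mm high housing starts 108 mm to +y.
- nut_axis (a point): Point on the nut's vertical axis at the wrench's height, 70 mm above the table, fixed; axes as the bedplate's. The wrench sits captive on the nut and turns it clockwise, seen from above, to tighten. The nut turns with a light drag (0.5 N m, 2 to 3 N at the grip) for 0.3 to 0.7 rad, different each time; then it seats and the torque climbs at once.
- grip (a point): Middle of the torque wrench's black grip, on its axis, 200 mm from the nut's axis and 70 mm above the table; x points outward along the handle, z up. The grip is a level round bar 28 mm thick, reaching from 145 to 265 mm from the nut's axis, red at both ends; nearer the nut is a 22 mm steel tube. It starts pointing roughly to the bedplate's +y (within 30 degrees).
- handle (a joint): Break-over angle of the handle in rad about a vertical hinge 45 mm from the nut's axis: 0 straight, 0.18 at its solid end. A trip spring holds it straight until about 12 N at the grip, then it clicks over, clearly bent from 0.07 on, and the resistance falls to a third by the end. It straightens by itself when let go.
- washer_mark (a point): Red dot on the 48 mm washer under the nut, 21.5 mm from the nut's axis, 32 mm above the table. Its angle at the start is random. It stays still unless the nut is overtightened: pulled on past the click the wrench comes up solid, and from about 22 N at the grip (4.5 N m) the washer is dragged round.
- nut_mark (a point): White dot on the nut's flange, 16 mm from its axis, 35 mm above the table; turns with the nut.
- spanner: Loose open-ended steel spanner lying beyond the bedplate; origin on its underside. A bystander: leave it alone.
- screwdriver: Loose screwdriver lying near the robot on its right; origin on its underside. A bystander: leave it alone.
- grease_tin: Loose blue tin with a red lid, 70 mm across, 70 mm high; origin on its underside. A bystander: leave it alone.
- mug: Loose white mug, 80 mm across, 90 mm high, on the left; origin on its underside. A bystander: leave it alone.
- brush: Loose hand brush lying far left; origin on its underside. A bystander: leave it alone.
- abrasive_disc: Loose brown abrasive disc, 120 mm across, 12 mm thick, lying beyond the wrench; origin on its underside. A bystander: leave it alone.

How it is judged:
By the outcome, as a careful person would: the job done as asked, in the order asked, and still so for the second after the job is handed in, with the robot touching nothing.
It also fails if it takes over 69 s, if anything falls off the work surface, if the arm or the gripper's body presses on something with over 40 N, if the wrist force passes 120 N, or if a joint passes its speed limit or range.

## Robot

A 6-joint arm with a two-finger parallel gripper is mounted at the origin on the work surface. World frame = base frame: x ahead of the robot, y to its left, z up, the work surface at z = 0. Lengths are in mm, angles in rad, forces in N, time in s.
With the tool pointing down it reaches from about 225 to 725 mm from the base axis. Payload 3.1 kg.
Tool frame: the origin (TCP) lies at the very end of the fingers, on their centre line; the grasp point (between the pads) lies grip_depth behind it (grip_depth is the distance from the TCP to the grasp point, in mm); z points along the fingers, y is the line along which they close (so a half turn about z gives the same grasp; the last joint's range is limited). The gripper opens to 85 mm and grips with 20 to 120 N. Pads are 22 mm wide; open, the fingers measure 114 mm over their backs; the gripper's body (76 mm by 85 mm) begins 54 mm behind the grasp point. The pads swing forward as they close: fully open they stand 13 mm farther back than shut.
Start: joints at [1.055, 0.048, 0.099, 1.622, 0, 1.443], TCP at [198.536, 486.005, 231.312] pointing down, gripper open.
Joint ranges: [-2.91, 2.91], [-0.99, 1.94], [-1.21, 1.42], [-2.12, 2.29], [-1.49, 1.47], [-3.14, 3.14]. Speed limits (rad/s): [2.79, 2.79, 3.14, 3.14, 3.14, 3.14].

## Interface

Orientations are given as a 3x3 rotation matrix whose columns are the frame's x, y, z axes.
In Python, from workcell import * gives the robot as it stands.
- The arm moves only by the shell command python3 -m inch 'ROWS'. ROWS is a JSON object of lists of equal length, an entry for each row: "xyz": the shift along the tool's x, y, z in units of 50 mm (1.0 is 50 mm), a list of three; "dr": the turn, a rotation vector about the tool's x, y, z in degrees, a list of three; "grip": the opening, from 0 (shut) to 1 (fully open). A call has 1 to 5 rows; each row shifts and turns the commanded pose from where the row before left it, along the tool's axes as they then stand; what a row does not reach is not made up. A row lasts 1/10 s, in which the tool goes at most 50 mm and 8.59 degrees, less where a joint would pass 70% of its speed; a pose out of reach is approached as far as the arm can. A call is refused whole if a number of a shift passes 1 or a number of a turn 8.59, either way. A call with a gripper value outside its range is refused whole. The fingers move at their own pace and stop on an object; the grip force is fixed at half the most. Time passes only in rows, so rows that do not move let the fingers close. It gives the time, the measured TCP pose, the force, the opening and the grip force at its end, in the units of the state.
- get_state(): the state, without advancing time (a new reading comes with each control period).
- get_image(name): name is "scene" or "top"; returns a dict with "frame" (400x640x3 uint8, red, green, blue), "fx", "fy", "cx", "cy" (pixels), "R" (3x3) and "t" (3): a world point X has camera coordinates R X + t. Camera axes: x right, y down, z forward; pixel columns grow to the right and rows downward; lengths in mm; the calibration is good to about 2 mm. A picture is of the moment at which its call begins. There is no depth.
- close_job(): hands the job in; it is judged then, once.
The state is a dict: "time_s": time; "q": joint angles; "qvel": joint speeds; "tau": joint torques, N m; "tcp_pos": TCP position; "eef_rot": TCP orientation; "wrist_force": force on the tool from outside, world axes, zero at the start; "wrist_torque": the same for the moment, N m; "gripper_width": finger opening in mm; "gripper_force": force on a finger pad.
Only numpy, scipy, OpenCV 4.12 (cv2) and the standard library are available. Lean on these libraries where they do the work, as an engineer would, in place of code of your own. Each camera call takes 0.05 s, during which the arm holds its last target. There are 200 camera calls.

## Working session

There is one attempt and no reset: what is moved stays moved. The work goes in short steps, Python scripts to look and compute and a shell command to move; the robot and the scene stay as the last step left them, time stands still between calls to the robot, and variables do not carry over. Pictures are saved under pics/ and viewed, at most 10 in all, crops included, and the job is handed in when it is done.

```bash
mkdir -p pics
cat > h.py <<'E'
from workcell import *
import numpy as np, cv2
def shot(name,fn,crop=None,scale=1):
    im=get_image(name); f=im["frame"][:,:,::-1].copy()
    np.savez('pics/'+fn+'.npz',**{k:im[k] for k in im})
    if crop: x0,y0,x1,y1=crop; f=f[y0:y1,x0:x1]
    cv2.imwrite('pics/'+fn+'.png',cv2.resize(f,None,fx=scale,fy=scale,interpolation=cv2.INTER_CUBIC)); return im
def pt(im,u,v,z):
    R=np.array(im["R"]);t=np.array(im["t"]).ravel()
    d=R.T@np.array([(u-im["cx"])/im["fx"],(v-im["cy"])/im["fy"],1]);c=-R.T@t
    return c+d*(z-c[2])/d[2]
def px(im,X):
    p=np.array(im["R"])@np.array(X)+np.array(im["t"]).ravel()
    return im["fx"]*p[0]/p[2]+im["cx"],im["fy"]*p[1]/p[2]+im["cy"]
E
python3 - <<'E'
from h import *
shot("top","top0",None,1.25);shot("scene","sc0",None,1.25)
s=get_state();print(s["time_s"],s["tcp_pos"],s["eef_rot"],s["wrist_force"],s["gripper_width"])
E
```

```text
0.1 [198.2649673  485.51238584 230.23376194] [[-9.25723391e-01  3.78199783e-01 -1.06231484e-03]
 [ 3.78201173e-01  9.25721545e-01 -1.86891182e-03]
 [ 2.76585690e-04 -2.13186411e-03 -9.99997689e-01]] [-0.60998269  0.39101407 -0.13389222] 84.76141098108887
```

View pics/top0.png

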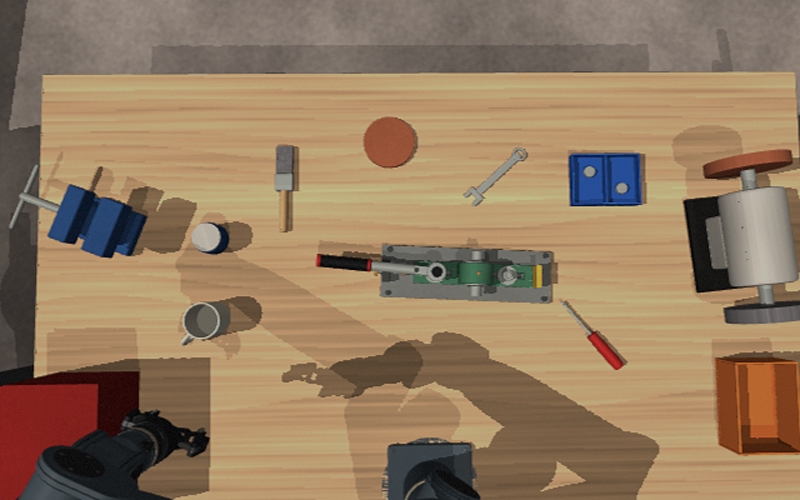

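View pics/sc0.png

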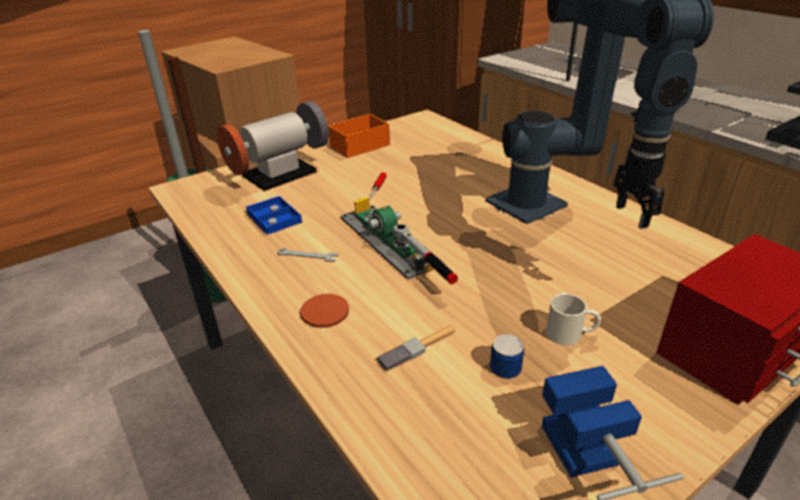

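The top view shows the bedplate at about (385–552, 245–303) of the 1.25x picture, with the wrench grip at (317–370, 255–270) and the yellow lug at (540, 276). World +y runs to the left and +x runs up. I'll enlarge this area.

Run:
```python
from h import *
im=np.load('pics/top0.npz');f=im['frame'][:,:,::-1]
cv2.imwrite('pics/c0.png',cv2.resize(f[185:255,245:445],None,fx=4,fy=4,interpolation=cv2.INTER_CUBIC))
R=im['R'];print(-R.T@im['t'].ravel(),im['fx'])
```

```text
[ 442.63350554   68.74547809 1460.01061209] 500.9302605835407
```

View pics/c0.png

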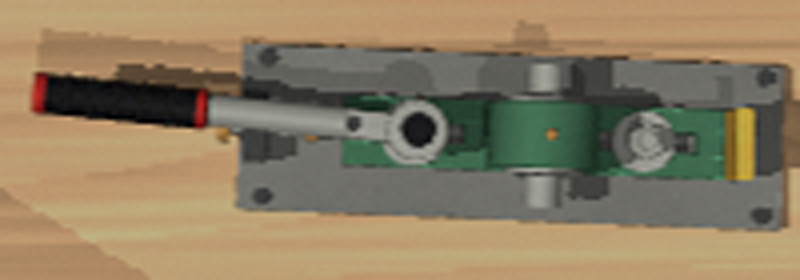

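The enlarged crop shows the plate corners at (245,42), (236,208), (790,66) and (783,229). The nut is at (418,130), the grip runs from (32,93) to (208,108), the lug top is centred at (740,144), and the brass tip is at about (312,137) with the block end at 343.

Run:
```python
from h import *
im=np.load('pics/top0.npz')
P=lambda x,y,z:pt(im,245+x/4,185+y/4,z)
n=lambda a,b:np.linalg.norm((a-b)[:2]).round(1)
c=[P(245,42,12),P(236,208,12),P(783,229,12),P(790,66,12)]
print(np.round(c,0)[:,:2],n(c[0],c[1]),n(c[1],c[2]),n(c[0],c[3]))
C=np.array(c)[:,:2]
y=(C[0]+C[1]-C[2]-C[3]);y/=np.linalg.norm(y);x=np.array([y[1],-y[0]])
cen=C.mean(0);nutp=cen+y*72.5;print("yaxis",y,"yaw deg",np.degrees(np.arctan2(x[1],x[0])),"nut from plate",nutp,"nut",P(418,130,85)[:2],P(418,130,70)[:2])
g0=P(34,93,70);g1=P(206,108,70);print("grip",g0,g1,n(g0,g1),n(g0,np.array(nutp)),n(g1,nutp))
h=(g0+g1)[:2]/2-nutp;print("handle ang rel plate y (ccw +)",np.degrees(np.arctan2(h[1],h[0])-np.arctan2(y[1],y[0])),np.linalg.norm(h))
for q in [(754,109),(752,181),(740,144),(727,144)]:
  l=P(*q,68)[:2]-nutp;print("lug",P(*q,68)[:2],l@x,l@y)
for q,z in [((312,137),22),((343,136),30)]:
  l=P(*q,z)[:2]-nutp;print(l@x,l@y)
for f in ['sc0']:
  s=np.load('pics/sc0.npz');print(-s['R'].T@s['t'].ravel())
print(pt(im,203/1.25,321/1.25,90),pt(im,210/1.25,238/1.25,70),pt(im,390/1.25,142/1.25,12),pt(im,285/1.25,230/1.25,15),pt(im,565/1.25,302/1.25,10))
```

```text
[[ 551.  100.]
 [ 432.  107.]
 [ 411. -288.]
 [ 530. -297.]] 120.0 396.0 396.9
yaxis [0.05284921 0.9986025 ] yaw deg -3.029447981899093 nut from plate [484.82740555 -21.96953489] nut [483.99242441 -19.9502242 ] [484.44360914 -20.91780621]Traceback (most recent call last):
  File "<stdin>", line 10, in <module>
  File "<stdin>", line 4, in <lambda>
ValueError: operands could not be broadcast together with shapes (3,) (2,)
```

Run:
```python
from h import *
im=np.load('pics/top0.npz')
P=lambda x,y,z:pt(im,245+x/4,185+y/4,z)[:2]
n=lambda a,b:np.linalg.norm((a-b)).round(1)
y=np.array([.05285,.9986]);x=np.array([y[1],-y[0]]);nutp=np.array([484.8,-21.5])
g0=P(34,93,70);g1=P(206,108,70);print("grip",g0,g1,n(g0,g1),n(g0,nutp),n(g1,nutp))
h=(g0+g1)/2-nutp;print("handle ang rel plate y (ccw +)",np.degrees(np.arctan2(h[1],h[0])-np.arctan2(y[1],y[0])),np.linalg.norm(h),np.degrees(np.arctan2(h[1],h[0])))
for q in [(754,109),(752,181),(740,144),(727,144)]:
  l=P(*q,68)-nutp;print("lug",P(*q,68),l@x,l@y)
for q,z in [((312,137),22),((343,136),30)]:
  l=P(*q,z)-nutp;print(l@x,l@y)
for u,v,z in [(203,321,90),(210,238,70),(390,142,12),(285,230,15),(565,302,10)]: print(pt(im,u/1.25,v/1.25,z)[:2])
```

```text
grip [513.16179154 244.80514498] [501.41160123 125.98108036] 119.4 267.8 148.4
handle ang rel plate y (ccw +) -3.1734857883050274 208.111536407439 83.79701339998765
lug [ 496.41810158 -256.26388538] 24.009107584496412 -233.8211992757167
lug [ 446.24913975 -253.51844411] -26.23471427777576 -233.7310312518053
lug [ 472.107538   -245.79343411] -0.8207845645323424 -224.65021991723017
lug [ 472.21566909 -236.6814936 ] -1.194370907391436 -215.54532139616512
-6.9310144868851165 73.42161200923309
-5.531886576524929 51.42849022316582
[383.69465275 487.7079934 ]
[565.22336449 480.31654396]
[791.80497779  80.70812539]
[586.80535146 324.93951994]
[ 412.85963322 -321.47201283]
```

```bash
python3 -m inch '{"xyz":[[0,0,0],[0,0,0],[0,0,0],[0,0,0],[0,0,0]],"dr":[[0,0,7.87],[0,0,7.87],[0,0,7.87],[0,0,7.87],[0,0,7.87]],"grip":[0,0,0,0,0]}'
python3 -m inch '{"xyz":[[0,0,0],[0,0,0],[0,0,0],[0,0,0],[0,0,0]],"dr":[[0,0,7.87],[0,0,7.87],[0,0,7.87],[0,0,7.87],[0,0,0]],"grip":[0,0,0,0,0]}'
python3 -c "
from h import *
s=get_state();print(s['q'],s['eef_rot'],s['gripper_width'],s.get('grip_depth'))"
```

```text
time_s: 0.6
tcp_pos: [198.4, 485.7, 230.6]
eef_rot: [[-0.471, 0.882, -0.001], [0.882, 0.471, -0.001], [-0.001, -0.001, -1.0]]
wrist_force: [-0.1, -0.5, -0.9]
gripper_width: 12.0
gripper_force: 0.0
time_s: 1.1
tcp_pos: [198.4, 485.7, 230.7]
eef_rot: [[0.053, 0.999, -0.001], [0.999, -0.053, -0.001], [-0.001, -0.001, -1.0]]
wrist_force: [-0.4, -0.1, 0.8]
gripper_width: 0.1
gripper_force: 0.0
[1.05520750e+00 4.84147409e-02 9.83140248e-02 1.62200240e+00
 1.82776377e-05 2.67900409e+00] [[ 5.29750832e-02  9.98595616e-01 -6.60210474e-04]
 [ 9.98595159e-01 -5.29758047e-02 -1.12789838e-03]
 [-1.16128956e-03 -5.99532473e-04 -9.99999146e-01]] 0.1049433352728867 None
```

```bash
python3 -m inch '{"xyz":[[-0.4,0.2,0],[-0.7,0.35,0],[-0.8,0.35,0],[-0.8,0.35,0],[-0.8,0.35,0]],"dr":[[0,0,0],[0,0,0],[0,0,0],[0,0,0],[0,0,0]],"grip":[0,0,0,0,0]}'
python3 -m inch '{"xyz":[[-0.8,0.35,0],[-0.8,0.35,0],[-0.8,0.35,0],[-0.8,0.35,0],[-0.8,0.35,0]],"dr":[[0,0,0],[0,0,0],[0,0,0],[0,0,0],[0,0,0]],"grip":[0,0,0,0,0]}'
python3 -m inch '{"xyz":[[-0.8,0.35,0],[-0.8,0.35,0],[-0.8,0.35,0],[-0.8,0.35,0],[-0.8,0.3,0]],"dr":[[0,0,0],[0,0,0],[0,0,0],[0,0,0],[0,0,0]],"grip":[0,0,0,0,0]}'
python3 -m inch '{"xyz":[[-0.8,0.3,0],[-0.8,0.2,0],[-0.8,0.2,0],[-0.8,0.2,0],[-0.5,0.1,0]],"dr":[[0,0,0],[0,0,0],[0,0,0],[0,0,0],[0,0,0]],"grip":[0,0,0,0,0]}'
```

```text
time_s: 1.6
tcp_pos: [269.2, 305.5, 231.0]
eef_rot: [[0.049, 0.999, 0.0], [0.999, -0.049, -0.0], [-0.0, 0.0, -1.0]]
wrist_force: [0.8, 0.1, 0.1]
gripper_width: -0.3
gripper_force: 0.0
time_s: 2.1
tcp_pos: [346.0, 101.0, 231.2]
eef_rot: [[0.05, 0.999, 0.001], [0.999, -0.05, 0.0], [0.0, 0.001, -1.0]]
wrist_force: [0.9, 0.1, 0.0]
gripper_width: 0.1
gripper_force: 0.0
time_s: 2.6
tcp_pos: [420.4, -103.5, 231.0]
eef_rot: [[0.05, 0.999, 0.0], [0.999, -0.05, 0.0], [0.0, 0.0, -1.0]]
wrist_force: [-0.2, 0.8, 0.7]
gripper_width: 0.2
gripper_force: 0.0
time_s: 3.1
tcp_pos: [460.1, -291.8, 230.3]
eef_rot: [[0.052, 0.999, -0.001], [0.999, -0.052, -0.0], [-0.0, -0.001, -1.0]]
wrist_force: [0.1, 0.4, -1.2]
gripper_width: -0.4
gripper_force: 0.0
```

```bash
python3 -m inch '{"xyz":[[-0.2,0.2,0.3],[0,0,0.6],[0,0,0.7],[0,0,0.6],[0,0,0.6]],"dr":[[0,0,0],[0,0,0],[0,0,0],[0,0,0],[0,0,0]],"grip":[0,0,0,0,0]}'
python3 -m inch '{"xyz":[[0,0,0.5],[0,0,0.4],[0,0,0],[0,0,0],[0,0,0]],"dr":[[0,0,0],[0,0,0],[0,0,0],[0,0,0],[0,0,0]],"grip":[0,0,0,0,0]}'
python3 - <<'E'
from h import *
im=shot("top","top1");f=im['frame'][:,:,::-1]
cv2.imwrite('pics/c1.png',cv2.resize(f[185:255,300:460],None,fx=5,fy=5,interpolation=cv2.INTER_CUBIC))
E
```

```text
time_s: 3.6
tcp_pos: [469.2, -299.3, 89.5]
eef_rot: [[0.05, 0.999, -0.001], [0.999, -0.05, 0.001], [0.001, -0.001, -1.0]]
wrist_force: [-0.2, -1.1, -0.3]
gripper_width: 0.1
gripper_force: 0.0
time_s: 4.1
tcp_pos: [470.6, -300.3, 48.0]
eef_rot: [[0.052, 0.999, 0.002], [0.999, -0.052, -0.002], [-0.002, 0.002, -1.0]]
wrist_force: [-0.6, -0.1, 0.3]
gripper_width: -0.1
gripper_force: 0.0
```

View pics/c1.png

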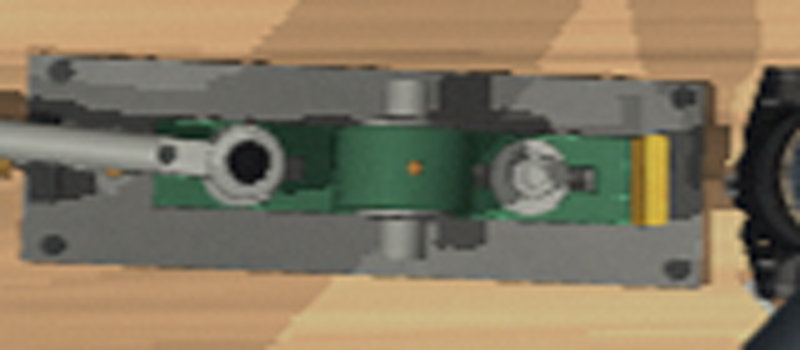

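The gripper (around (770,190)) stands clear behind the yellow lug (650,180), so I'll approach slowly.

```bash
python3 -m inch '{"xyz":[[0.1,0,0],[0.1,0,0],[0.1,0,0],[0.1,0,0],[0.1,0,0]],"dr":[[0,0,0],[0,0,0],[0,0,0],[0,0,0],[0,0,0]],"grip":[0,0,0,0,0]}'
for i in 1; do python3 -m inch '{"xyz":[[0.04,0,0],[0.04,0,0],[0.04,0,0],[0.04,0,0],[0.04,0,0]],"dr":[[0,0,0],[0,0,0],[0,0,0],[0,0,0],[0,0,0]],"grip":[0,0,0,0,0]}'; done
python3 -m inch '{"xyz":[[0.04,0,0],[0.04,0,0],[0.04,0,0],[0.04,0,0],[0.04,0,0]],"dr":[[0,0,0],[0,0,0],[0,0,0],[0,0,0],[0,0,0]],"grip":[0,0,0,0,0]}'
```

```text
time_s: 4.65
tcp_pos: [471.0, -273.9, 46.4]
eef_rot: [[0.053, 0.999, 0.0], [0.999, -0.053, 0.0], [0.0, 0.0, -1.0]]
wrist_force: [0.6, -0.9, -0.7]
gripper_width: -0.1
gripper_force: 0.0
time_s: 5.15
tcp_pos: [471.5, -264.5, 46.3]
eef_rot: [[0.053, 0.999, -0.0], [0.999, -0.053, 0.0], [0.0, -0.0, -1.0]]
wrist_force: [0.6, -0.7, -0.2]
gripper_width: 0.3
gripper_force: 0.2
time_s: 5.65
tcp_pos: [472.0, -254.8, 46.4]
eef_rot: [[0.053, 0.999, 0.0], [0.999, -0.053, -0.001], [-0.001, 0.0, -1.0]]
wrist_force: [-0.1, -5.1, -0.9]
gripper_width: 0.1
gripper_force: 2.1
```

```bash
python3 -m inch '{"xyz":[[0.03,0,0],[0.03,0,0],[0.03,0,0],[0.02,0,0],[0,0,0]],"dr":[[0,0,0],[0,0,0],[0,0,0],[0,0,0],[0,0,0]],"grip":[0,0,0,0,0]}'
python3 - <<'E'
from h import *
im=shot("top","top2");f=im['frame'][:,:,::-1]
cv2.imwrite('pics/c2.png',cv2.resize(f[190:250,290:450],None,fx=5,fy=5,interpolation=cv2.INTER_CUBIC))
E
```

```text
time_s: 6.15
tcp_pos: [472.3, -248.8, 46.4]
eef_rot: [[0.053, 0.999, 0.0], [0.999, -0.053, 0.0], [0.0, -0.0, -1.0]]
wrist_force: [-0.6, -3.0, -0.5]
gripper_width: 0.2
gripper_force: 1.7
```

View pics/c2.png

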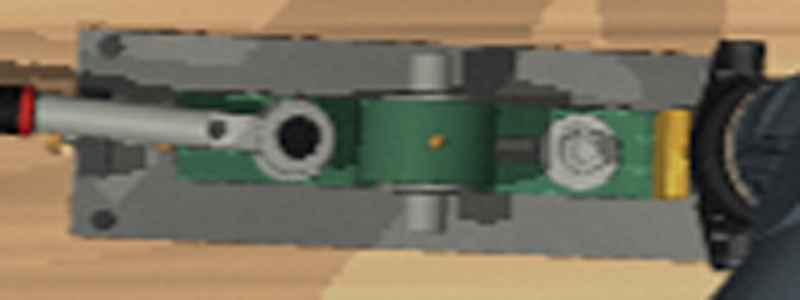

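The block end (178) is now close to the brass tip (about 168), leaving a few mm. I'll continue in 1 mm rows while watching the force.

```bash
python3 -m inch '{"xyz":[[0.02,0,0],[0.02,0,0],[0.02,0,0]],"dr":[[0,0,0],[0,0,0],[0,0,0]],"grip":[0,0,0]}' | grep -E "tcp|wrist"
python3 -m inch '{"xyz":[[0.02,0,0]],"dr":[[0,0,0]],"grip":[0]}'| grep -E "tcp|wrist"
python3 -m inch '{"xyz":[[0.02,0,0]],"dr":[[0,0,0]],"grip":[0]}'| grep -E "tcp|wrist"
```

```text
tcp_pos: [472.5, -246.2, 46.4]
wrist_force: [0.1, -4.0, -0.3]
tcp_pos: [472.5, -245.4, 46.4]
wrist_force: [-0.2, -5.5, -1.2]
tcp_pos: [472.6, -245.4, 46.5]
wrist_force: [-1.5, -8.4, -2.2]
```

```bash
python3 -m inch '{"xyz":[[0.01,0,0],[0,0,0]],"dr":[[0,0,0],[0,0,0]],"grip":[0,0]}'| grep -E "tcp|wrist"
python3 -m inch '{"xyz":[[0.01,0,0],[0,0,0]],"dr":[[0,0,0],[0,0,0]],"grip":[0,0]}'| grep -E "tcp|wrist"
python3 -m inch '{"xyz":[[0.01,0,0],[0,0,0]],"dr":[[0,0,0],[0,0,0]],"grip":[0,0]}'| grep -E "tcp|wrist"
```

```text
tcp_pos: [472.6, -245.4, 46.5]
wrist_force: [-1.4, -8.1, -1.6]
tcp_pos: [472.6, -245.4, 46.6]
wrist_force: [-1.1, -8.4, -0.6]
tcp_pos: [472.6, -245.4, 46.6]
wrist_force: [-1.4, -10.1, -2.1]
```

The block has stalled at 10 N, against about 4 N when sliding, so it is home. I'll back off, raise, traverse and rotate.

```bash
python3 -m inch '{"xyz":[[-0.2,0,0],[-0.4,0,0],[0,0,-0.5],[0,0,-0.7],[0,0,-0.7]],"dr":[[0,0,0],[0,0,0],[0,0,0],[0,0,0],[0,0,0]],"grip":[0,0,0,0,0]}'| grep -E "tcp|wrist"
python3 -m inch '{"xyz":[[0,0,-0.7],[0,0,-0.7],[0,0,-0.4],[0.3,0,0],[0.6,-0.1,0]],"dr":[[0,0,0],[0,0,0],[0,0,0],[0,0,0],[0,0,0]],"grip":[0,0,0,0,0]}'| grep -E "tcp|wrist"
python3 -m inch '{"xyz":[[0.8,-0.1,0],[0.8,-0.1,0],[0.8,-0.1,0],[0.8,-0.1,0],[0.8,-0.1,0]],"dr":[[0,0,0],[0,0,0],[0,0,0],[0,0,0],[0,0,0]],"grip":[0,0,0,0,0]}'| grep -E "tcp|wrist"
python3 -m inch '{"xyz":[[0.8,0,0],[0.8,0,0],[0.8,0,0],[0.8,0,0],[0.8,0,0]],"dr":[[0,0,0],[0,0,0],[0,0,0],[0,0,0],[0,0,0]],"grip":[0,0,0,0,0]}'| grep -E "tcp|wrist"
python3 -m inch '{"xyz":[[0.3,0,0],[0,0,0],[0,0,0],[0,0,0],[0,0,0]],"dr":[[0,0,0],[0,0,-8.5],[0,0,-8.5],[0,0,-8.5],[0,0,-8.5]],"grip":[0,0,0,0,0]}'| grep -E "tcp|wrist"
python3 -m inch '{"xyz":[[0,0,0],[0,0,0],[0,0,0],[0,0,0],[0,0,0]],"dr":[[0,0,-8.5],[0,0,-8.5],[0,0,-8.5],[0,0,-8.5],[0,0,-8.5]],"grip":[0,0,0,0,0]}'| grep -E "tcp|wrist"
python3 -m inch '{"xyz":[[0,0,0],[0,0,0],[0,0,0]],"dr":[[0,0,-8.5],[0,0,-1.8],[0,0,0]],"grip":[0,0,0]}'
python3 - <<'E'
from h import *
im=shot("top","top3");f=im['frame'][:,:,::-1]
cv2.imwrite('pics/c3.png',cv2.resize(f[175:255,240:440],None,fx=4,fy=4,interpolation=cv2.INTER_CUBIC))
E
```

```text
tcp_pos: [470.5, -270.6, 141.0]
wrist_force: [0.9, -0.4, 0.6]
tcp_pos: [469.0, -226.7, 230.7]
wrist_force: [1.2, -0.0, -1.0]
tcp_pos: [452.4, -22.9, 229.4]
wrist_force: [-0.2, 0.3, 0.1]
tcp_pos: [462.5, 176.4, 229.4]
wrist_force: [0.3, 0.4, 0.2]
tcp_pos: [464.0, 188.8, 229.7]
wrist_force: [-0.3, -1.1, 0.4]
tcp_pos: [464.1, 188.6, 229.8]
wrist_force: [0.6, 0.5, -0.2]
time_s: 10.6
tcp_pos: [464.2, 188.5, 229.9]
eef_rot: [[-0.994, 0.109, -0.003], [0.109, 0.994, 0.0], [0.003, 0.0, -1.0]]
wrist_force: [0.6, -0.4, 1.2]
gripper_width: 0.3
gripper_force: 0.0
```

View pics/c3.png

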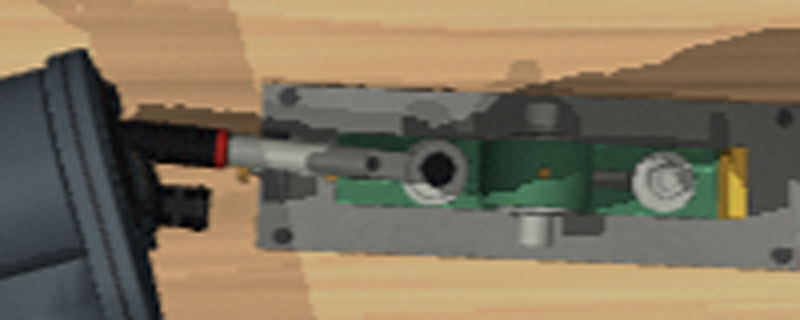

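The block end (335) sits against the brass tip (332). The wrench is unchanged and the tool is beside the grip. I'll descend and make contact.

```bash
python3 -m inch '{"xyz":[[0,0,0.3],[0,0,0.6],[0,0,0.6],[0,0,0.6],[0,0,0.6]],"dr":[[0,0,0],[0,0,0],[0,0,0],[0,0,0],[0,0,0]],"grip":[0,0,0,0,0]}'| grep -E "tcp|wrist"
python3 -m inch '{"xyz":[[0,0,0.5],[0,0,0.4],[0,0,0],[-0.1,0,0],[-0.1,0,0]],"dr":[[0,0,0],[0,0,0],[0,0,0],[0,0,0],[0,0,0]],"grip":[0,0,0,0,0]}'| grep -E "tcp|wrist"
python3 -m inch '{"xyz":[[-0.06,0,0],[-0.06,0,0],[-0.06,0,0],[-0.06,0,0],[-0.06,0,0]],"dr":[[0,0,0],[0,0,0],[0,0,0],[0,0,0],[0,0,0]],"grip":[0,0,0,0,0]}'| grep -E "tcp|wrist"
```

```text
tcp_pos: [464.7, 188.4, 94.6]
wrist_force: [0.2, 0.0, -0.1]
tcp_pos: [476.9, 187.6, 52.9]
wrist_force: [0.2, -0.3, -0.3]
tcp_pos: [490.0, 186.2, 51.4]
wrist_force: [-1.9, 1.1, 1.7]
```

```bash
python3 -m inch '{"xyz":[[-0.1,0.012,0],[-0.1,0.012,0],[-0.1,0.012,0],[-0.1,0.012,0],[-0.1,0.012,0]],"dr":[[0,0,1.38],[0,0,1.38],[0,0,1.38],[0,0,1.38],[0,0,1.38]],"grip":[0,0,0,0,0]}'| grep -E "tcp|wrist|eef"
python3 -m inch '{"xyz":[[-0.1,0.012,0],[-0.1,0.012,0],[-0.1,0.012,0],[-0.1,0.012,0],[-0.1,0.012,0]],"dr":[[0,0,1.38],[0,0,1.38],[0,0,1.38],[0,0,1.38],[0,0,1.38]],"grip":[0,0,0,0,0]}'| grep -E "tcp|wrist|eef"
```

```text
tcp_pos: [515.8, 184.2, 51.1]
eef_rot: [[-0.973, 0.23, -0.001], [0.23, 0.973, -0.001], [0.0, -0.001, -1.0]]
wrist_force: [-3.3, -0.3, 0.2]
tcp_pos: [540.7, 180.5, 51.2]
eef_rot: [[-0.939, 0.345, -0.0], [0.345, 0.939, -0.0], [0.0, -0.0, -1.0]]
wrist_force: [-3.8, -0.9, 0.1]
```

```bash
for i in 1 2 3 4 5; do python3 -m inch '{"xyz":[[-0.04,0.005,0]],"dr":[[0,0,0.55]],"grip":[0]}'| grep -E "tcp|wrist"; done
```

```text
tcp_pos: [543.0, 180.1, 51.3]
wrist_force: [-2.4, -0.8, 0.1]
tcp_pos: [544.4, 179.7, 51.2]
wrist_force: [-3.4, -0.7, 0.0]
tcp_pos: [546.3, 179.3, 51.2]
wrist_force: [-3.0, -0.9, 0.3]
tcp_pos: [548.2, 178.8, 51.3]
wrist_force: [-2.3, -0.7, -0.3]
tcp_pos: [550.2, 178.3, 51.3]
wrist_force: [-2.4, -0.9, 0.5]
```

```bash
python3 -c "
from h import *
s=get_state();print(s['time_s'],s['eef_rot'][:,0],s['wrist_force'])"
```

```text
13.65 [-9.21597877e-01  3.88146020e-01  1.42827482e-04] [-2.37232274 -0.86707191  0.45322927]
```

```bash
for i in 1 2 3 4 5; do python3 -m inch '{"xyz":[[-0.04,0.005,0]],"dr":[[0,0,0.55]],"grip":[0]}'| grep -E "tcp|wrist"; done
```

```text
tcp_pos: [552.2, 177.8, 51.3]
wrist_force: [-3.4, -0.8, 0.7]
tcp_pos: [554.2, 177.2, 51.3]
wrist_force: [-2.5, -0.6, 0.9]
tcp_pos: [556.1, 176.6, 51.3]
wrist_force: [-2.6, -1.6, 0.8]
tcp_pos: [558.1, 176.0, 51.3]
wrist_force: [-3.2, -0.5, 0.8]
tcp_pos: [560.0, 175.4, 51.3]
wrist_force: [-2.6, -0.5, 0.0]
```

```bash
for i in 1 2 3 4 5; do python3 -m inch '{"xyz":[[-0.04,0.005,0]],"dr":[[0,0,0.55]],"grip":[0]}'| grep -E "tcp|wrist"; done
```

```text
tcp_pos: [561.9, 174.7, 51.3]
wrist_force: [-3.3, -1.2, 0.3]
tcp_pos: [563.8, 174.1, 51.3]
wrist_force: [-3.4, -0.7, -0.2]
tcp_pos: [565.7, 173.4, 51.3]
wrist_force: [-3.0, -0.9, 1.1]
tcp_pos: [567.7, 172.7, 51.3]
wrist_force: [-3.1, -0.6, 1.1]
tcp_pos: [569.5, 172.0, 51.3]
wrist_force: [-3.5, -0.7, 0.1]
```

```bash
for i in 1 2 3 4 5; do python3 -m inch '{"xyz":[[-0.04,0.005,0]],"dr":[[0,0,0.55]],"grip":[0]}'| grep -E "tcp|wrist"; done
```

```text
tcp_pos: [571.4, 171.2, 51.3]
wrist_force: [-2.5, 0.4, 0.2]
tcp_pos: [573.3, 170.5, 51.3]
wrist_force: [-2.9, -0.4, 1.1]
tcp_pos: [575.1, 169.8, 51.3]
wrist_force: [-2.7, 0.5, 0.6]
tcp_pos: [577.0, 169.0, 51.3]
wrist_force: [-3.8, -1.5, 0.2]
tcp_pos: [578.8, 168.2, 51.3]
wrist_force: [-2.8, -0.6, -0.1]
```

```bash
for i in 1 2 3 4 5; do python3 -m inch '{"xyz":[[-0.04,0.005,0]],"dr":[[0,0,0.55]],"grip":[0]}'| grep -E "tcp|wrist"; done
```

```text
tcp_pos: [580.7, 167.3, 51.3]
wrist_force: [-3.7, 0.7, 0.2]
tcp_pos: [582.5, 166.5, 51.3]
wrist_force: [-4.0, -0.0, 0.8]
tcp_pos: [584.3, 165.7, 51.3]
wrist_force: [-2.7, -0.5, 0.5]
tcp_pos: [586.1, 164.8, 51.3]
wrist_force: [-4.0, 0.4, 1.2]
tcp_pos: [587.9, 163.9, 51.3]
wrist_force: [-3.0, -0.5, 0.0]
```

```bash
for i in 1 2 3 4 5; do python3 -m inch '{"xyz":[[-0.04,0.005,0]],"dr":[[0,0,0.55]],"grip":[0]}'| grep -E "tcp|wrist"; done
```

```text
tcp_pos: [589.7, 163.0, 51.3]
wrist_force: [-3.4, 0.0, -0.5]
tcp_pos: [591.6, 162.1, 51.3]
wrist_force: [-4.1, 0.6, 0.5]
tcp_pos: [593.3, 161.1, 51.3]
wrist_force: [-2.6, 0.0, 0.4]
tcp_pos: [595.1, 160.2, 51.3]
wrist_force: [-2.8, 0.2, 0.9]
tcp_pos: [596.9, 159.2, 51.3]
wrist_force: [-3.4, -0.4, -0.5]
```

```bash
for i in 1 2 3 4 5; do python3 -m inch '{"xyz":[[-0.04,0.005,0]],"dr":[[0,0,0.55]],"grip":[0]}'| grep -E "tcp|wrist"; done
```

```text
tcp_pos: [598.6, 158.2, 51.3]
wrist_force: [-3.8, -0.2, 0.8]
tcp_pos: [600.4, 157.2, 51.3]
wrist_force: [-2.6, -0.0, 0.3]
tcp_pos: [602.1, 156.2, 51.3]
wrist_force: [-2.9, -0.2, 1.3]
tcp_pos: [603.8, 155.1, 51.3]
wrist_force: [-2.1, -0.4, 1.1]
tcp_pos: [605.6, 154.1, 51.3]
wrist_force: [-3.2, 1.5, 0.8]
```

```bash
for i in 1 2 3 4 5; do python3 -m inch '{"xyz":[[-0.04,0.005,0]],"dr":[[0,0,0.55]],"grip":[0]}'| grep -E "tcp|wrist"; done
```

```text
tcp_pos: [607.3, 153.0, 51.3]
wrist_force: [-3.5, 0.6, 0.2]
tcp_pos: [609.0, 151.9, 51.3]
wrist_force: [-2.5, 0.1, 0.9]
tcp_pos: [610.7, 150.8, 51.3]
wrist_force: [-2.7, -0.5, 0.1]
tcp_pos: [612.3, 149.7, 51.3]
wrist_force: [-2.7, -0.4, 0.9]
tcp_pos: [614.0, 148.5, 51.3]
wrist_force: [-2.9, 0.4, 1.0]
```

```bash
for i in 1 2 3 4 5; do python3 -m inch '{"xyz":[[-0.04,0.005,0]],"dr":[[0,0,0.55]],"grip":[0]}'| grep -E "tcp|wrist"; done
```

```text
tcp_pos: [615.6, 147.4, 51.3]
wrist_force: [-2.8, 0.7, 0.3]
tcp_pos: [617.3, 146.2, 51.3]
wrist_force: [-3.8, 0.3, 0.2]
tcp_pos: [618.8, 145.0, 51.3]
wrist_force: [-3.4, 1.2, 0.3]
tcp_pos: [619.8, 144.3, 51.1]
wrist_force: [-5.1, 1.4, 1.1]
tcp_pos: [620.7, 143.7, 50.9]
wrist_force: [-7.0, 3.8, 0.6]
```

```bash
for i in 1 2 3; do python3 -m inch '{"xyz":[[-0.04,0.005,0]],"dr":[[0,0,0.55]],"grip":[0]}'| grep -E "tcp|wrist"; done
```

```text
tcp_pos: [621.6, 143.1, 50.7]
wrist_force: [-7.9, 4.0, 0.4]
tcp_pos: [622.5, 142.5, 50.5]
wrist_force: [-8.1, 6.4, 2.0]
tcp_pos: [623.4, 141.8, 50.3]
wrist_force: [-9.4, 8.8, 1.6]
```

```bash
for i in 1 2; do python3 -m inch '{"xyz":[[-0.03,0.004,0]],"dr":[[0,0,0.4]],"grip":[0]}'| grep -E "tcp|wrist"; done
```

```text
tcp_pos: [624.3, 141.2, 50.2]
wrist_force: [-9.4, 6.6, 2.4]
tcp_pos: [625.4, 140.2, 50.2]
wrist_force: [-9.8, 6.9, 1.7]
```

```bash
for i in 1 2 3; do python3 -m inch '{"xyz":[[-0.03,0.004,0]],"dr":[[0,0,0.45]],"grip":[0]}'| grep -E "tcp|wrist"; done
```

```text
tcp_pos: [626.6, 139.2, 50.2]
wrist_force: [-10.1, 6.0, 1.7]
tcp_pos: [627.9, 138.2, 50.2]
wrist_force: [-9.2, 6.6, 1.2]
tcp_pos: [629.1, 137.1, 50.2]
wrist_force: [-10.0, 7.2, 0.5]
```

Run:
```python
from h import *
im=shot("top","top4");f=im['frame'][:,:,::-1]
cv2.imwrite('pics/c4.png',cv2.resize(f[160:230,270:370],None,fx=8,fy=8,interpolation=cv2.INTER_CUBIC))
s=get_state();print(s['time_s'],s['tcp_pos'],s['wrist_force'])
```

```text
18.5 [629.38983276 136.76364439  50.24376044] [-8.64677117  4.94828819  2.17717507]
```

View pics/c4.png

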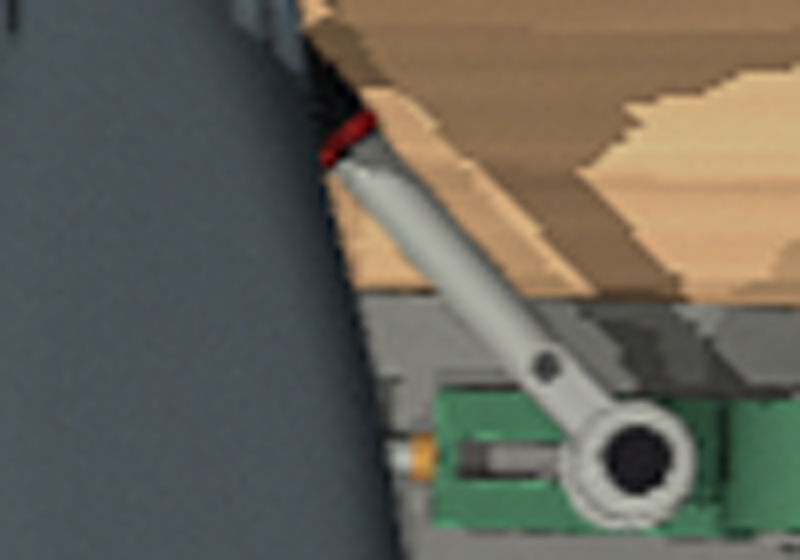

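The brass disc (424,455) is touching the block. The hinge–nut line is at about 46° and the tube at about 48.6°, so the bend is roughly 0.05 rad. That agrees with the travel since the 12.9 N peak, so it needs about 9 mm more.

```bash
for i in 1 2 3 4; do python3 -m inch '{"xyz":[[-0.03,0.004,0]],"dr":[[0,0,0.45]],"grip":[0]}'| grep -E "tcp|wrist"; done
```

```text
tcp_pos: [630.3, 135.9, 50.2]
wrist_force: [-9.3, 6.0, 1.0]
tcp_pos: [631.5, 134.8, 50.2]
wrist_force: [-8.6, 5.1, 1.6]
tcp_pos: [632.7, 133.6, 50.2]
wrist_force: [-7.8, 5.0, 1.8]
tcp_pos: [634.0, 132.5, 50.3]
wrist_force: [-8.0, 5.1, 2.2]
```

```bash
for i in 1 2; do python3 -m inch '{"xyz":[[-0.03,0.004,0]],"dr":[[0,0,0.45]],"grip":[0]}'| grep -E "tcp|wrist"; done
python3 - <<'E'
from h import *
im=shot("top","top5");f=im['frame'][:,:,::-1]
cv2.imwrite('pics/c5.png',cv2.resize(f[160:230,270:370],None,fx=8,fy=8,interpolation=cv2.INTER_CUBIC))
s=get_state();print(s['time_s'],s['tcp_pos'],s['wrist_force'])
E
```

```text
tcp_pos: [635.2, 131.3, 50.3]
wrist_force: [-8.3, 5.1, 1.1]
tcp_pos: [636.4, 130.1, 50.3]
wrist_force: [-8.1, 4.4, 2.3]
19.15 [636.71606234 129.70864198  50.32420158] [-7.16924739  3.66336935  2.81937792]
```

View pics/c5.png

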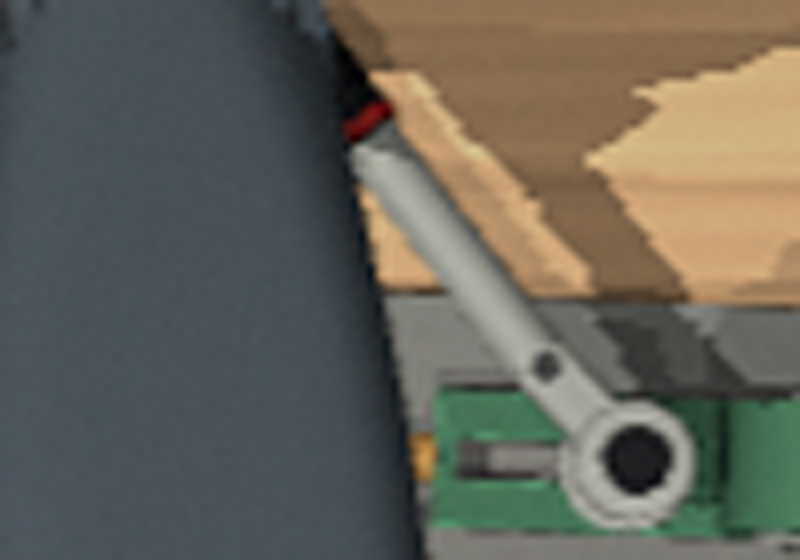

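The hinge dot (545,365) hasn't moved while the tube has swung to about 53° at (368,122). The bend is about 0.12 rad, so the wrench has clicked and isn't solid yet. I'll ease back to release it.

```bash
for i in 1 2; do python3 -m inch '{"xyz":[[0.06,0,0],[0.06,0,0],[0.06,0,0],[0.06,0,0],[0.06,0,0]],"dr":[[0,0,0],[0,0,0],[0,0,0],[0,0,0],[0,0,0]],"grip":[0,0,0,0,0]}'| grep -E "tcp|wrist"; done
python3 -m inch '{"xyz":[[0.1,0,0],[0.2,0,0],[0.2,0,0],[0.2,0,0],[0,0,-0.4]],"dr":[[0,0,0],[0,0,0],[0,0,0],[0,0,0],[0,0,0]],"grip":[0,0,0,0,0]}'| grep -E "tcp|wrist"
python3 -m inch '{"xyz":[[0,0,-0.7],[0,0,-0.7],[0,0,-0.7],[0,0,-0.7],[0,0,-0.4]],"dr":[[0,0,0],[0,0,0],[0,0,0],[0,0,0],[0,0,0]],"grip":[0,0,0,0,0]}'| grep -E "tcp|wrist"
python3 -m inch '{"xyz":[[0.5,0,0],[0.8,0,0],[0.8,0,0],[0.5,0,0],[0,0,0]],"dr":[[0,0,0],[0,0,0],[0,0,0],[0,0,0],[0,0,0]],"grip":[0,0,0,0,0]}'| grep -E "tcp|wrist"
python3 - <<'E'
from h import *
im=shot("top","top6");f=im['frame'][:,:,::-1]
cv2.imwrite('pics/c6.png',cv2.resize(f[150:245,270:430],None,fx=5,fy=5,interpolation=cv2.INTER_CUBIC))
E
```

```text
tcp_pos: [625.9, 141.3, 49.9]
wrist_force: [-10.2, 3.3, 0.9]
tcp_pos: [622.2, 151.3, 51.9]
wrist_force: [1.1, 0.4, -1.0]
tcp_pos: [594.6, 179.9, 67.8]
wrist_force: [-0.1, 0.2, -0.7]
tcp_pos: [599.3, 179.6, 235.4]
wrist_force: [-0.4, -0.5, 0.3]
tcp_pos: [514.7, 283.4, 231.8]
wrist_force: [-0.1, -0.2, 0.7]
```

View pics/c6.png

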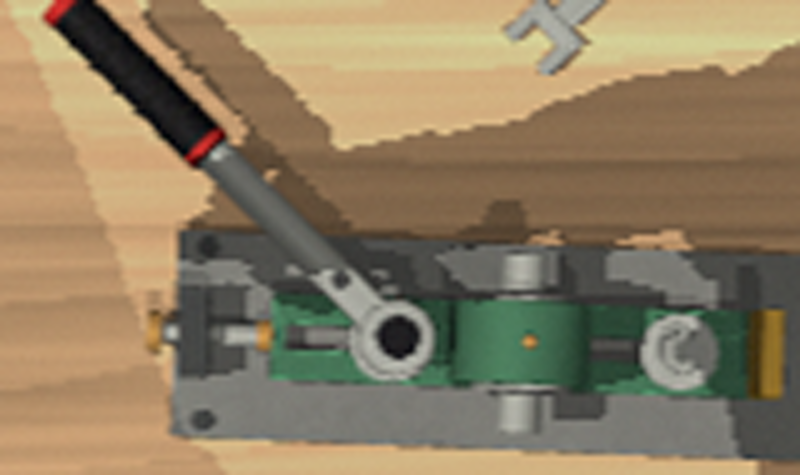

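The handle is straight: nut (400,335), hinge (341,278) and grip end (58,10) all lie on a line at about 44°. The block (272) touches the brass tip (264), and the robot is clear.

```bash
python3 -c "
from workcell import *
print(close_job())"
```

```text
the job is handed in; nothing more can be done
None
```

The job is handed in: the block is home against the stop screw at about 10 N, the wrench was stopped after its click at roughly 0.12 rad, short of solid, and the last picture shows the handle straight and the robot clear; no verdict came back.

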